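# Index the analyser's sample turntable one place on

## Task

Bring the next blood tube under the analyser's reading head: pull the index knob up clear of its slot, push the turntable one place on, anticlockwise seen from above, and let the sprung pin drop fully home in the slot of that next place. Never force the table against the pin: go by feel, as the slot's exact place is not known. Leave all tubes standing in their pockets without touching them, and everything else on the bench where it is.

Things in the scene. Friction and masses are not known exactly. Their poses are not given: they have to be found in the camera images.
- analyser: White bench-top analyser housing, fixed; its place and yaw vary. Origin on the bench under the turntable's vertical axis, z up; 360 x 340 mm, x from -160 to +200 mm, flat deck 50 mm above the bench. Round the turntable an aluminium index ring lies on the deck: radius 106 to 134 mm, top 58 mm above the bench, cut by radial slots 7.6 mm wide, 8 mm deep, every 45 deg.
- turntable (a joint): Angle of the grey turntable (disc, radius 100 mm, top 56 mm above the bench), rad: 0 at the start, grows anticlockwise seen from above; one place is 0.785. Eight tube sleeves (19 mm wide, tops 98 mm above the bench) stand on it 62 mm from the axis. Light friction (0.06 Nm): it stays where left. With the pin home it has about 0.8 mm play either way at the pin, then is held rigidly.
- knob (a point): Centre of the black index knob: upright cylinder, 25 mm diameter, 20 mm tall (10 mm above and below this point), 120 mm from the axis, on the robot's side; x points away from the axis, z up. Slides straight up 10 mm against a spring (4 N at the bottom, 6 N at the top), springs down when let go. 99 mm above the bench with the pin home in a slot, about 105 mm riding on the ring.
- lug (a point): Top centre of the turntable's aluminium lug under the knob, 70 mm above the bench, 120 mm from the axis; lug 36 mm wide, with a steel barrel (22 mm diameter) up to 83 mm. The round-nosed pin (6 mm) comes out below it. Raised 6.5 mm it is clear of its slot; let go between slots it rides on the ring with 1 to 2 N drag and snaps down over a slot. The pin bears at most 20 N sideways.
- next_slot (a point): Nominal place of the next slot, 45 deg on from the one the pin is in at the start, 120 mm from the axis, at the ring's top. It is cut in a separate steel stop plate that was clamped by hand: the true slot lies up to 4 deg (8 mm along the pin circle) to either side of this point, unknown, to be found by feel.
- reader (a point): Centre of the downward window (22 mm wide, in a black barrel of 30 mm) of the optical reading head, 154 mm above the bench, 62 mm from the table's axis, on the side away from the knob. The head is an arm 44 mm wide, 171 to 201 mm above the bench, on a post 172 mm from the axis.
- next_tube: The tube to bring under the reading head: capped blood tube 13 mm in diameter, cap 16 mm, 82 mm tall, loose in its sleeve one place before the reading head. Origin at the centre of its underside, z along the tube; the sleeve floor is 58 mm above the bench.
- tube_b: Same kind of tube, under the reading head at the start.
- tube_c: Same kind of tube, in another sleeve.
- tube_rack: Bystander: grey rack with capped tubes, 110 x 200 mm, 95 mm tall, standing loose on the bench to the left; origin at the centre of its underside.
- cup: Bystander: clear plastic cup, 70 mm across, 85 mm tall, on the right; origin at the centre of its underside.
- pipette: Bystander: white hand pipette with lavender end, about 290 mm long, 30 mm wide, lying on the right; origin under its middle.

How it is judged:
By the outcome, as a careful person would: the job done as asked, in the order asked, and still so for the second after the job is handed in, with the robot touching nothing.
It also fails if it takes over 45 s, if anything falls off the work surface, if the arm or the gripper's body presses on something with over 40 N, if the wrist force passes 120 N, or if a joint passes its speed limit or range.

## Robot

A 6-joint arm with a two-finger parallel gripper is mounted at the origin on the work surface. World frame = base frame: x ahead of the robot, y to its left, z up, the work surface at z = 0. Lengths are in m, angles in rad, forces in N, time in s.
With the tool pointing down it reaches from about 0.3 to 0.775 m from the base axis. Payload 14.6 kg.
Tool frame: the origin (TCP) lies midway between the tips of the shut fingers; the grasp point (between the pads) lies 19 mm behind it (ctrl.tcp_to_grasp is the z of the grasp point in the tool frame, in m); z points along the fingers, y is the line along which they close (so a half turn about z gives the same grasp; the last joint's range is limited). The gripper opens to 94 mm and grips with 3 to 60 N. Pads are 16 mm wide; open, the fingers measure 119 mm over their backs; the gripper's body (75 mm by 177 mm) begins 78 mm behind the grasp point.
Start: joints at [-1.233, 0.3, 1.521, -0, 1.321, -0.067], TCP at [0.217, -0.506, 0.205] pointing down, gripper open.
Joint ranges: [-3.03, 3.03], [-0.79, 2.21], [0.23, 2.52], [-1.04, 4.18], [0, 3.07], [-2.55, 2.55]. Speed limits (rad/s): [2.22, 2.22, 2.57, 3.14, 3.14, 3.14].

## Interface

Orientations are given as [roll, pitch, yaw] about the fixed x, y, z axes, in that order (R = Rz(yaw) Ry(pitch) Rx(roll)).
In Python, from station import monitor, camera, ctrl gives the robot as it stands.
- The arm moves only by the tool apply_moves, never from a script. Its argument "plan" is one flat list of numbers, 4 for each row, row after row: the shift along the tool's x, y, z in mm, then the turn about the tool's z in rad. In form: [dx, dy, dz, spin, dx, dy, dz, spin, ...]. A call has 1 to 20 rows; each row shifts and turns the commanded pose from where the row before left it, along the tool's axes as they then stand; what a row does not reach is not made up. A row lasts 1/10 s, in which the tool goes at most 50 mm and 8.59 degrees, less where a joint would pass 70% of its speed; a pose out of reach is approached as far as the arm can. A call is refused whole if a number of a shift passes 50 or a number of a turn 0.15, either way. A call with a gripper value outside its range is refused whole. "hand" is the gripper command: -1 is shut, 1 is fully open, values between are in proportion, set as the call begins (left out, the last holds). The fingers move at their own pace and stop on an object; "squeeze" is the grip in N (left out, the last holds). Time passes only in rows, so rows that do not move let the fingers close. It gives the time, the measured TCP pose, the force, the opening and the grip force at its end, in the units of the state.
- monitor.get_obs(): the state, without advancing time (a new reading comes with each control period).
- camera(name): name is "side" or "top" or "wrist"; returns a dict with "image" (384x512x3 uint8, red, green, blue), "range_z" (384x512 float32, m along the optical axis (not along the pixel's ray), 0 where there is no reading), "mtx" (3x3 intrinsics, pixels), "rvec" (rotation vector, rad) and "tvec" (3), from world to camera coordinates, as OpenCV has them. Camera axes: x right, y down, z forward; pixel columns grow to the right and rows downward; lengths in m; the calibration is good to about 2 mm. A picture is of the moment at which its call begins.
- ctrl.hand_in(): hands the job in; it is judged then, once.
The state is a dict: "time_s": time; "qpos": joint angles; "joint_vel": joint speeds; "tau": joint torques, N m; "ee_pos": TCP position; "eef_rot": TCP orientation; "force": force on the tool from outside, world axes, zero at the start; "moment": the same for the moment, N m; "grip_width": finger opening in m; "grip_force": force on a finger pad.
Only numpy, scipy, OpenCV 4.12 (cv2) and the standard library are available. Lean on these libraries where they do the work, as an engineer would, in place of code of your own. Each camera call takes 0.05 s, during which the arm holds its last target. There are 200 camera calls.

## Working session

There is one attempt and no reset: what is moved stays moved. The work goes in short steps, Python scripts to look and compute and a tool call to move; the robot and the scene stay as the last step left them, time stands still between calls to the robot, and variables do not carry over. Pictures are saved under pics/ and viewed, at most 10 in all, crops included, and the job is handed in when it is done.

Besides the shell and the picture viewer there is one more tool, called after "Emit:" as a command line: name --argument value ..., lists and objects as JSON in quotes. apply_moves: Moves the arm, as the interface text tells. Its arguments: {"type":"object","properties":{"plan":{"type":"array","items":{"type":"number"}},"hand":{"type":"number"},"squeeze":{"type":"number"}},"required":["plan"]}

```bash
mkdir -p pics
cat > h.py <<'E'
import numpy as np, cv2
from station import monitor, camera, ctrl
def cloud(c):
    R=cv2.Rodrigues(np.array(c["rvec"],float))[0]; t=np.array(c["tvec"],float).reshape(3)
    z=c["range_z"]; v,u=np.indices(z.shape); K=c["mtx"]
    p=np.stack([(u-K[0][2])/K[0][0]*z,(v-K[1][2])/K[1][1]*z,z],-1)
    P=(p-t)@R; P[z==0]=np.nan
    return P
def save(c,n): cv2.imwrite("pics/"+n,c["image"][:,:,::-1])
E
python3 - <<'E'
from h import *
for n in("top","side"):
    c=camera(n); save(c,n+"0.png"); np.save(n+".npy",cloud(c)); print(n,-cv2.Rodrigues(np.array(c["rvec"],float))[0].T@np.array(c["tvec"]).ravel())
o=monitor.get_obs(); print(o)
a=cv2.imread("pics/top0.png");b=cv2.imread("pics/side0.png")
E
```

```text
top [0.45606033 0.02133458 1.41975528]
side [0.06180545 1.03087094 0.83484547]
{'time_s': 0.1, 'qpos': array([-1.23259082e+00,  3.00412196e-01,  1.52153036e+00,  2.45146980e-05,
        1.32069943e+00, -6.66167396e-02]), 'joint_vel': array([ 0.00027404, -0.00157132, -0.00068322, -0.0018391 , -0.00050954,
       -0.00112012]), 'tau': array([ 1.55457914e-03, -5.32649946e+01, -3.53286195e+01,  7.10146339e-02,
        2.34560575e-02, -6.10813800e-05]), 'ee_pos': array([ 0.21653531, -0.50531988,  0.2049401 ]), 'eef_rot': array([-3.14054722e+00, -9.35447605e-05,  4.04816119e-01]), 'force': array([0.72665792, 1.43774115, 0.14997794]), 'moment': array([ 0.01139727, -0.02668718, -0.02885614]), 'grip_force': 0.0, 'grip_width': 0.09409541302436546}
```

View pics/top0.png

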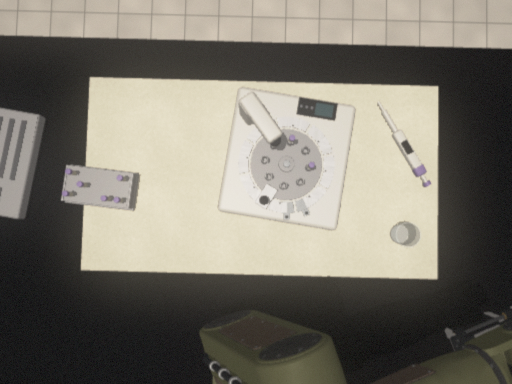

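View pics/side0.png

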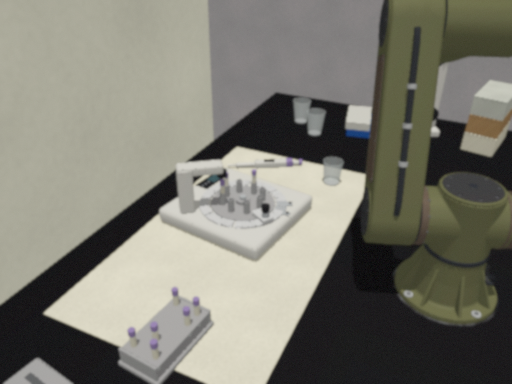

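The top view shows the axis at about (287,164), the knob at (264,200), the stop plate at about (297,208) and the reading head's arm at upper left, ending at (278,143). The side view agrees. Next I measure the axis and knob.

Run:
```python
from h import *
P=np.load("top.npy"); im=cv2.imread("pics/top0.png")
def at(u,v): return np.nanmedian(P[v-1:v+2,u-1:u+2].reshape(-1,3),0).round(4)
for n,uv in dict(axis=(287,164),knob=(264,200),plate=(297,207),head=(278,143),tubeb=(291,139),tubec=(311,166)).items(): print(n,at(*uv))
# deck rectangle
m=((P[...,2]>.03)&(P[...,2]<.075)&(abs(P[...,0]-.5)<.35)&(abs(P[...,1])<.3)).astype(np.uint8)
m=cv2.morphologyEx(m,cv2.MORPH_CLOSE,np.ones((15,15)))
n,l,s,_=cv2.connectedComponentsWithStats(m);k=1+s[1:,4].argmax();print(s[k])
q=P[(l==k)&(P[...,2]>.045)][:,:2]; r=cv2.minAreaRect((q*1000).astype(np.float32)); print(r)
# knob: dark pixels near
g=im.max(2); sub=(g<60); 
w=sub&(P[...,2]>.085)&(P[...,2]<.125)&(np.hypot(P[...,0]-at(264,200)[0],P[...,1]-at(264,200)[1])<.03); print(w.sum(),P[w].mean(0))
d=im.astype(int); pur=(d[...,0]>d[...,1]+25)&(P[...,2]>.11)&(abs(P[...,1])<.2); 
n,l,s,_=cv2.connectedComponentsWithStats(pur.astype(np.uint8))
for i in range(1,n): print(s[i,4],np.nanmedian(P[l==i],0))
cv2.imwrite("pics/crop.png",cv2.resize(im[80:235,210:365],None,fx=3.8,fy=3.8,interpolation=cv2.INTER_CUBIC))
```

```text
axis [ 0.6099 -0.067   0.0779]
knob [ 0.5084 -0.0057  0.1107]
plate [ 0.4935 -0.0984  0.0583]
head [ 0.6543 -0.0366  0.1738]
tubeb [ 0.669  -0.072   0.1398]
tubec [ 0.5993 -0.1261  0.1409]
[  217    87   139   143 14679]
((632.9234619140625, -67.45504760742188), (336.7648010253906, 357.3453674316406), 81.77546691894531)
0 [nan nan nan]
18 [ 0.6729532  -0.07445991  0.13989723]
18 [ 0.60320947 -0.12593635  0.14093731]<stdin>:12: RuntimeWarning: Mean of empty slice.
  ret = um.true_divide(
```

View pics/crop.png

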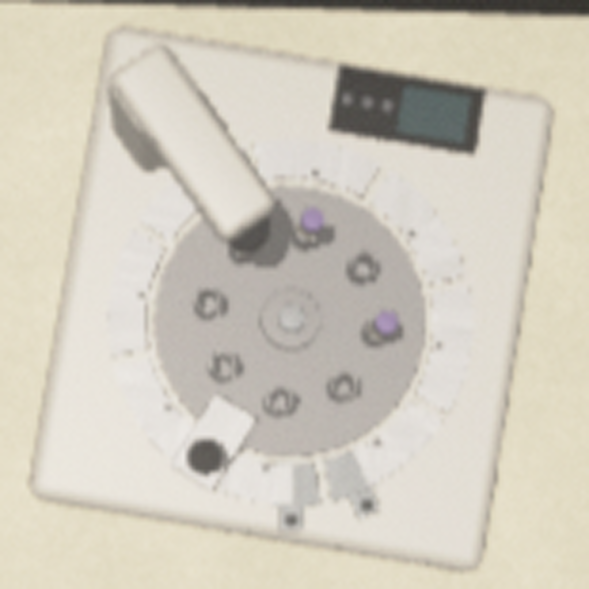

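The deck rectangle and tube caps put the axis at about (0.613, -0.065). The knob bears about 150° at 120 mm and the next slot about 195°. I'll move above the knob and square the tool to the tangent.

Emit:
apply_moves --plan '[29,-21.5,0,0,29,-21.5,0,0,29,-21.5,0,0,29,-21.5,0,0,29,-21.5,0,0,29,-21.5,0,0,29,-21.5,0,0,29,-21.5,0,0,29,-21.5,0,0,29,-21.5,0,0,29,-21.5,0,0,29,-21.5,0,0,29,-21.5,0,0,29,-21.5,0,0,29,-21.5,0,0,29,-21.5,0,0]' --hand 1

```text
time_s: 1.7
ee_pos: [0.5081, -0.0051, 0.2052]
eef_rot: [-3.141, 0.0, 0.405]
force: [0.1, 0.4, 0.1]
grip_width: 0.0942
grip_force: 0.0
```

Emit:
apply_moves --plan '[0,0,0,0.116,0,0,0,0.116,0,0,0,0.116,0,0,0,0.116,0,0,0,0.116,0,0,0,0.116,0,0,0,0.116,0,0,0,0.116,0,0,0,0,0,0,0,0]'

```text
time_s: 2.7
ee_pos: [0.5075, -0.0066, 0.2053]
eef_rot: [3.141, 0.0, -0.52]
force: [0.3, 0.1, -0.6]
grip_width: 0.0942
grip_force: 0.0
```

Run:
```python
from h import *
c=camera("wrist"); save(c,"w1.png"); P=cloud(c); np.save("w1.npy",P)
d=c["image"].max(2)
m=(P[...,2]>.09)&(P[...,2]<.125)&(np.hypot(P[...,0]-.508,P[...,1]+.006)<.04)
print(m.sum(),np.nanmean(P[m],0), np.nanmin(P[m],0),np.nanmax(P[m],0))
t=camera("top"); 
print(monitor.get_obs()["force"])
```

```text
596 [ 0.51163432 -0.00850828  0.10638078] [ 0.49818185 -0.01988304  0.09009329] [0.52249056 0.00485543 0.11045337]
[ 0.27204099 -0.90592296 -0.24466234]
```

View pics/w1.png

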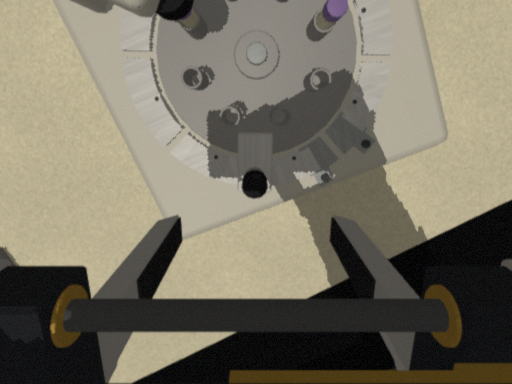

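The wrist view shows the knob at (255,184), the hub at (257,54), the lug straight between them, and the stop plate's two halves at about (310,178) and (350,135). I'll refine the knob and axis from this depth.

Run:
```python
from h import *
P=np.load("w1.npy")
m=(P[...,2]>.105)&(P[...,2]<.125)&(np.hypot(P[...,0]-.51,P[...,1]+.007)<.03)
k=(np.nanmin(P[m],0)+np.nanmax(P[m],0))/2; print("knob",m.sum(),k,np.ptp(P[m],0),P[m].mean(0))
v,u=np.indices(P.shape[:2]); m=(np.hypot(u-257,v-54)<9)&(P[...,2]>.07)
a=P[m].mean(0); print("hub",m.sum(),a,np.ptp(P[m],0))
d=P[m].mean(0)
K=k[:2];A=a[:2]; print(np.hypot(*(K-A)),np.degrees(np.arctan2(*(K-A)[::-1])))
A2=np.array([.613,-.0646]);print(np.hypot(*(K-A2)),np.degrees(np.arctan2(*(K-A2)[::-1])))
```

```text
knob 517 [ 0.51022526 -0.00742571  0.10776438] [0.02408683 0.02456228 0.00537797] [ 0.51054979 -0.00789344  0.10772313]
hub 248 [ 0.61134828 -0.06857113  0.07674663] [0.01575744 0.01637584 0.00414463]
0.11817202565009743 148.84016916058073
0.11760759653590709 150.91251419101576
```

Emit:
apply_moves --plan '[2.6,-0.5,10,0.02,0,0,20,0,0,0,20,0,0,0,20,0,0,0,20,0,0,0,15,0,0,0,10,0,0,0,8,0,0,0,0,0,0,0,0,0]'

```text
time_s: 3.8
ee_pos: [0.5104, -0.0075, 0.0828]
eef_rot: [-3.141, -0.0, -0.543]
force: [0.9, -0.1, -0.7]
grip_width: 0.0938
grip_force: 0.0
```

Emit:
apply_moves --plan '[0,0,0,0,0,0,0,0,0,0,0,0,0,0,0,0,0,0,0,0,0,0,0,0]' --hand -0.36 --squeeze 3

```text
time_s: 4.4
ee_pos: [0.5101, -0.0075, 0.0825]
eef_rot: [-3.142, -0.0, -0.543]
force: [0.4, -0.6, 0.3]
grip_width: 0.0494
grip_force: 0.0
```

Run:
```python
from h import *
o=monitor.get_obs();print(o["force"],o["moment"],o["grip_width"])
c=camera("wrist"); save(c,"w2.png"); np.save("w2.npy",cloud(c))
```

```text
[ 0.39952544 -0.60254908  0.34109669] [ 0.0388454   0.01086868 -0.01274656] 0.049350207518643704
```

View pics/w2.png

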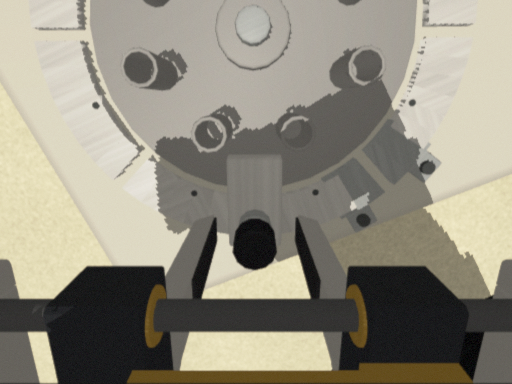

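The knob at (255,243) sits midway between the fingers (215 and 295). I'll keep closing gently.

Emit:
apply_moves --plan '[0,0,0,0,0,0,0,0,0,0,0,0,0,0,0,0]'

```text
time_s: 4.85
ee_pos: [0.5101, -0.0075, 0.0824]
eef_rot: [3.142, 0.0, -0.543]
force: [-0.2, -0.4, -0.7]
grip_width: 0.0301
grip_force: 0.0
```

Emit:
apply_moves --plan '[0,0,0,0,0,0,0,0,0,0,0,0,0,0,0,0]' --hand -1 --squeeze 5

```text
time_s: 5.25
ee_pos: [0.5101, -0.0075, 0.0825]
eef_rot: [-3.142, -0.0, -0.543]
force: [0.2, -0.9, 0.4]
grip_width: 0.0246
grip_force: 5.0
```

Run:
```python
from h import *
o=monitor.get_obs();print(o["ee_pos"],o["force"],o["moment"],o["grip_width"],o["grip_force"])
```

```text
[ 0.5101417  -0.00746372  0.08246883] [ 0.22133437 -0.86825185  0.40153924] [ 0.10271854 -0.01159545  0.00777096] 0.024608977311985695 4.9999697506427765
```

Emit:
apply_moves --plan '[0,0,0,0,0,0,0,0,0,0,0,0,0,0,-2,0,0,0,-2,0,0,0,-2,0,0,0,-2,0,0,0,0,0,0,0,0,0]' --squeeze 20

```text
time_s: 6.15
ee_pos: [0.51, -0.0075, 0.0904]
eef_rot: [3.141, 0.0, -0.543]
force: [1.5, -1.0, -6.1]
grip_width: 0.0246
grip_force: 20.0
```

```bash
cat > s.py <<'E'
from h import *
A=np.array([.6125,-.0675])
o=monitor.get_obs();d=o["ee_pos"][:2]-A
R=np.hypot(*d);th=np.arctan2(d[1],d[0]);f=o["force"]
print("t",o["time_s"],"pos",o["ee_pos"].round(4),"R",R.round(4),"th",np.degrees(th)%360,"yaw",np.degrees(o["eef_rot"][2]))
y=o["eef_rot"][2]
print("f toolx(in)",f[0]*np.cos(y)+f[1]*np.sin(y),"tooly(ccw)",f[0]*np.sin(y)-f[1]*np.cos(y),"fz",f[2],o["grip_width"],o["grip_force"])
E
python3 s.py
```

```text
t 6.15 pos [ 0.51   -0.0075  0.0904] R 0.1187 th 149.650795374233 yaw -31.12252882001929
f toolx(in) 1.7902932765790003 tooly(ccw) 0.04359786434914559 fz -6.051343927809287 0.02455477813983903 19.999083280563354
```

Emit:
apply_moves --plan '[0.05,2.4,0,-0.02,0.1,4.8,0,-0.04,0.1,4.8,0,-0.04,0.1,4.8,0,-0.04,0,0,0,0]'

```text
time_s: 6.65
ee_pos: [0.5025, -0.0229, 0.0905]
eef_rot: [3.142, -0.0, -0.402]
force: [2.9, -1.5, -5.9]
grip_width: 0.0245
grip_force: 20.0
```

```bash
python3 s.py
```

```text
t 6.65 pos [ 0.5025 -0.0229  0.0905] R 0.1187 th 157.9237744391035 yaw -23.04077922206412
f toolx(in) 3.2565278266569413 tooly(ccw) 0.23776503334396581 fz -5.858208984845709 0.024545034160112757 19.998789131641388
```

Emit:
apply_moves --plan '[0.3,4.8,0,-0.04,0.2,4.8,0,-0.04,0.2,4.8,0,-0.04,0.1,4.8,0,-0.04,0.1,4.8,0,-0.04,0.1,4.8,0,-0.04,0,0,0,0]'

```text
time_s: 7.35
ee_pos: [0.4951, -0.0504, 0.0905]
eef_rot: [-3.141, -0.001, -0.163]
force: [3.4, -0.5, -6.3]
grip_width: 0.0244
grip_force: 20.0
```

```bash
python3 s.py
```

```text
t 7.35 pos [ 0.4951 -0.0504  0.0905] R 0.1187 th 171.7037658882336 yaw -9.367659276819852
f toolx(in) 3.417310328992904 tooly(ccw) -0.05379148271804646 fz -6.308570725232535 0.024371471251464456 19.99880611896515
```

Emit:
apply_moves --plan '[0.4,4.8,0,-0.04,0.3,4.8,0,-0.04,0.2,4.8,0,-0.04,0.1,4.8,0,-0.04,0.1,4.8,0,-0.04,0.1,4.8,0,-0.04,0.05,2.2,0,-0.018,0,0,0,0]'

```text
time_s: 8.15
ee_pos: [0.4947, -0.081, 0.0905]
eef_rot: [-3.142, -0.0, 0.094]
force: [3.8, 1.6, -7.0]
grip_width: 0.0246
grip_force: 20.0
```

```bash
python3 s.py
python3 - <<'E'
from h import *
c=camera("wrist"); save(c,"w3.png")
E
```

```text
t 8.15 pos [ 0.4947 -0.081   0.0905] R 0.1186 th 186.5571030798909 yaw 5.36702699037686
f toolx(in) 3.909914905275704 tooly(ccw) -1.2435927275718437 fz -7.033939553249088 0.024569245584030657 19.999035894870758
```

View pics/w3.png

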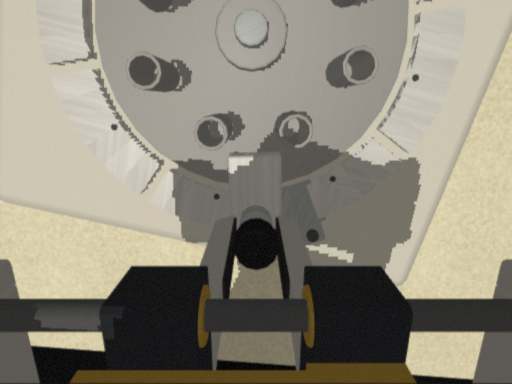

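The lug is now over the near half of the stop plate, about 36.7° on. I'll loosen the fingers so the pin rides on the ring.

Emit:
apply_moves --plan '[0,0,0,0,0,0,0,0,0,0,0,0]' --hand -0.42 --squeeze 5

```text
time_s: 8.5
ee_pos: [0.4945, -0.0811, 0.0907]
eef_rot: [3.141, -0.0, 0.094]
force: [0.6, -0.1, -0.9]
grip_width: 0.0268
grip_force: 0.0
```

```bash
cat >> s.py <<'E'
c=camera("wrist"); P=cloud(c); z=P[225:262,240:272,2]; print("knob top z",np.nanpercentile(z,[20,50,90]).round(4))
E
python3 s.py
```

```text
t 8.5 pos [ 0.4945 -0.0811  0.0907] R 0.1188 th 186.59560950801315 yaw 5.412162400059359
f toolx(in) 0.6218703966154208 tooly(ccw) 0.1395105549043062 fz -0.9237411414408915 0.026759963617781962 0.0
knob top z [0.1127 0.1134 0.1142]
```

Emit:
apply_moves --plan '[0,0.8,0,-0.007,0,0.8,0,-0.007,0,0.8,0,-0.007,0,0.8,0,-0.007,0,0.8,0,-0.007,0,0,0,0]'

```text
time_s: 9.15
ee_pos: [0.4949, -0.0854, 0.0905]
eef_rot: [3.141, -0.0, 0.13]
force: [0.8, 0.4, -0.1]
grip_width: 0.0274
grip_force: 0.0
```

```bash
python3 s.py
```

```text
t 9.15 pos [ 0.4949 -0.0854  0.0905] R 0.1189 th 188.63746661837607 yaw 7.449574818139185
f toolx(in) 0.7975162634360176 tooly(ccw) -0.28217437312734805 fz -0.11422028662761026 0.027363573116702403 0.0
knob top z [0.1127 0.1134 0.1142]
```

Emit:
apply_moves --plan '[0.03,0.5,0,-0.004,0.03,0.5,0,-0.004,0.03,0.5,0,-0.004,0.03,0.5,0,-0.004,0,0,0,0]'

```text
time_s: 9.7
ee_pos: [0.4953, -0.0872, 0.0904]
eef_rot: [3.141, -0.0, 0.146]
force: [-0.1, 0.8, -1.8]
grip_width: 0.0273
grip_force: 0.0
```

```bash
python3 s.py
```

```text
t 9.7 pos [ 0.4953 -0.0872  0.0904] R 0.1188 th 189.56624228951063 yaw 8.360422361996527
f toolx(in) 0.04640504436502273 tooly(ccw) -0.7655522505221172 fz -1.786106950006167 0.027255194407500995 0.0
knob top z [0.1127 0.1134 0.1142]
```

Emit:
apply_moves --plan '[0.04,0.5,0,-0.004,0.04,0.5,0,-0.004,0.04,0.5,0,-0.004,0.04,0.5,0,-0.004,0,0,0,0]'

```text
time_s: 10.25
ee_pos: [0.4958, -0.0892, 0.0905]
eef_rot: [3.141, -0.0, 0.162]
force: [-0.8, 0.5, 0.5]
grip_width: 0.0275
grip_force: 0.0
```

```bash
python3 s.py
```

```text
t 10.25 pos [ 0.4958 -0.0892  0.0905] R 0.1187 th 190.51203642597582 yaw 9.279961093072298
f toolx(in) -0.7419436470886009 tooly(ccw) -0.5909265492683065 fz 0.4712511199090068 0.027458589094880345 0.0
knob top z [0.1126 0.1134 0.1142]
```

```bash
cat >> s.py <<'E'
m=(P[...,2]>.1)&(P[...,2]<.12)&(c["image"].max(2)<50); v,u=np.nonzero(m); w=(abs(u-256)<35)&(v>205)&(v<275)
k=P[v[w],u[w]]; q=np.median(k,0); d=q[:2]-A; print("knob",w.sum(),q.round(4),"th",np.degrees(np.arctan2(d[1],d[0]))%360,"col",u[w].min(),u[w].max())
E
python3 s.py
```

```text
t 10.3 pos [ 0.4958 -0.0891  0.0905] R 0.1187 th 190.50298102477964 yaw 9.268592074457372
f toolx(in) -0.534059607314907 tooly(ccw) 0.13619158802125628 fz -0.12942158598574288 0.02748906165554618 0.0
knob top z [0.1127 0.1133 0.1142]
knob 1839 [ 0.4985 -0.0891  0.1132] th 190.7350161417742 col 228 283
```

Emit:
apply_moves --plan '[0.04,0.5,0,-0.004,0.04,0.5,0,-0.004,0.04,0.5,0,-0.004,0,0,0,0]'

```text
time_s: 10.75
ee_pos: [0.4962, -0.0908, 0.0905]
eef_rot: [3.141, -0.0, 0.174]
force: [0.5, -2.1, -0.1]
grip_width: 0.0274
grip_force: 1.0
```

```bash
python3 s.py
```

```text
t 10.75 pos [ 0.4962 -0.0908  0.0905] R 0.1186 th 191.31282666027596 yaw 9.966278101134291
f toolx(in) 0.15005954092818624 tooly(ccw) 2.198810541447404 fz -0.08114833979749224 0.027388076056507678 0.9565602242946625
knob top z [0.1071 0.1077 0.1085]
knob 1595 [ 0.4983 -0.0933  0.1077] th 192.74443505988447 col 228 283
```

The knob top dropped 5.7 mm, so the pin snapped in at about 43°. I'll centre the fingers on the knob, then feel gently that the pin holds.

Emit:
apply_moves --plan '[0.05,0.7,0,-0.006,0.05,0.7,0,-0.006,0,0,0,0,0,0,0,0]'

```text
time_s: 11.2
ee_pos: [0.4964, -0.0918, 0.0904]
eef_rot: [-3.141, 0.0, 0.186]
force: [0.1, -0.7, 0.1]
grip_width: 0.0274
grip_force: 0.0
```

```bash
python3 s.py
```

```text
t 11.2 pos [ 0.4964 -0.0918  0.0904] R 0.1186 th 191.8424024238063 yaw 10.642910055630388
f toolx(in) -0.03310776854120581 tooly(ccw) 0.7310717388808856 fz 0.10115621367873279 0.027446307416322327 0.0
knob top z [0.107  0.1077 0.1086]
knob 1608 [ 0.4985 -0.0934  0.1077] th 192.77993095665417 col 228 283
```

Emit:
apply_moves --plan '[0,0.5,0,0,0,0.5,0,0,0,0.5,0,0,0,0.5,0,0,0,0,0,0]'

```text
time_s: 11.75
ee_pos: [0.4968, -0.0939, 0.0904]
eef_rot: [-3.142, 0.0, 0.186]
force: [-0.4, 0.6, 0.4]
grip_width: 0.0273
grip_force: 0.0
```

```bash
python3 s.py
```

```text
t 11.75 pos [ 0.4968 -0.0939  0.0904] R 0.1187 th 192.85428711160452 yaw 10.639569533655079
f toolx(in) -0.2709087169252915 tooly(ccw) -0.6252463941161063 fz 0.40290648292268993 0.027261238361780283 0.04149094456806779
knob top z [0.1071 0.1077 0.1085]
knob 1614 [ 0.4986 -0.094   0.1077] th 193.1116519396303 col 228 283
```

Emit:
apply_moves --plan '[0,0.4,0,0,0,0.4,0,0,0,0.4,0,0,0,0,0,0]'

```text
time_s: 12.2
ee_pos: [0.497, -0.0951, 0.0904]
eef_rot: [3.142, 0.0, 0.186]
force: [-0.5, 0.3, -0.4]
grip_width: 0.0272
grip_force: 0.1
```

```bash
python3 s.py
```

```text
t 12.2 pos [ 0.497  -0.0951  0.0904] R 0.1187 th 193.4284985187916 yaw 10.646374003081462
f toolx(in) -0.4660187366527622 tooly(ccw) -0.3727460414774283 fz -0.4106432217188421 0.027157346652972432 0.12060105800628662
knob top z [0.1071 0.1077 0.1085]
knob 1619 [ 0.4988 -0.0952  0.1077] th 193.69446827938756 col 228 283
```

Emit:
apply_moves --plan '[0,0.4,0,0,0,0.4,0,0,0,0,0,0]'

```text
time_s: 12.55
ee_pos: [0.4971, -0.0956, 0.0904]
eef_rot: [-3.141, 0.0, 0.186]
force: [-0.6, 4.0, -0.5]
grip_width: 0.0275
grip_force: 1.7
```

```bash
python3 s.py
```

```text
t 12.55 pos [ 0.4971 -0.0956  0.0904] R 0.1187 th 193.69013358719144 yaw 10.646247791853177
f toolx(in) 0.14291850240261872 tooly(ccw) -4.04283994989147 fz -0.45330757916981756 0.027454776681363497 1.6850480809807777
knob top z [0.1071 0.1078 0.1086]
knob 1621 [ 0.4989 -0.0955  0.1077] th 193.84860471225966 col 228 283
```

The stop is felt at 4 N and the pin holds. I'll back off, open the fingers and rise straight up.

Emit:
apply_moves --plan '[0,-0.8,0,0,0,-0.9,0,0,0,0,0,0]'

```text
time_s: 12.9
ee_pos: [0.4969, -0.0942, 0.0905]
eef_rot: [3.141, -0.0, 0.186]
force: [0.2, -0.2, 0.1]
grip_width: 0.0275
grip_force: 0.0
```

Emit:
apply_moves --plan '[0,0,0,0,0,0,0,0,0,0,0,0,0,0,0,0,0,0,0,0,0,0,0,0,0,0,-10,0,0,0,-20,0,0,0,-25,0,0,0,-25,0,0,0,-25,0,0,0,-15,0,0,0,0,0]' --hand 0.2

```text
time_s: 14.2
ee_pos: [0.4976, -0.0943, 0.2131]
eef_rot: [3.14, -0.004, 0.186]
force: [0.6, -0.6, -0.2]
grip_width: 0.0567
grip_force: 0.0
```

Run:
```python
from h import *
c=camera("wrist"); save(c,"w4.png"); P=cloud(c)
m=(P[...,2]>.1)&(P[...,2]<.125)&(np.hypot(P[...,0]-.4985,P[...,1]+.094)<.025)
k=(np.nanmin(P[m],0)+np.nanmax(P[m],0))/2;print(k,P[m].mean(0))
t=camera("top"); im=t["image"][80:235,210:365,::-1]; 
cv2.imwrite("pics/crop2.png",np.hstack([cv2.resize(im,(384,384)),c["image"][:,100:480,::-1]]))
print(monitor.get_obs()["force"])
```

```text
[ 0.49679418 -0.09537684  0.1050949 ] [ 0.49749335 -0.09530185  0.1074688 ]
[ 0.62506466  0.4726211  -0.70499912]
```

View pics/crop2.png

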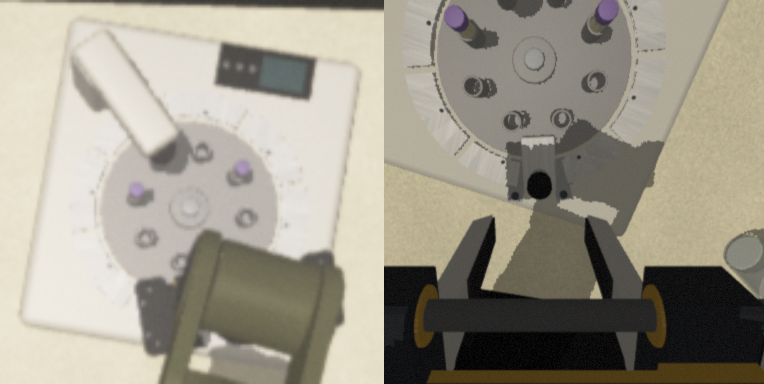

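The picture shows the tubes one place on and standing. The knob is between the stop plate's screws at its home height, and the gripper is clear.

```bash
python3 -c "
from station import ctrl; print(ctrl.hand_in())"
```

```text
the job is handed in; nothing more can be done
None
```

I moved the turntable one place anticlockwise, and the sprung pin dropped home in the next slot, about 44° on, where a gentle 4 N push met a firm stop. The visible tubes stand in their pockets with the arm clear, and the job is handed in at about 14 s.

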